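# Load the feed roller into the cleaning tank

### The job

Load the orange feed roller into the small cleaning tank: first lift the tank's loose lid off by its knob and set it down (do not drop it) flat on a free part of the bench, knob up. Then take the roller out of its sloping rest without letting it roll off or fall, and lower it level into the two V forks inside the tank, letting go only once it sits there. Leave the other things on the bench where they stand.

Things in the scene. Friction and masses are not known exactly. Their poses are not given: they have to be found in the camera images.
- tank: Cleaning tank, open white and steel box fixed to the bench, 168 long (x) x 142 wide (y) x 66 mm high, control panel on its -x end (its dial sticks out to 95 mm from the middle). Inside 150 x 124 mm, floor 6 mm above the bench. Two black V forks stand in it (see tank_seat). Origin: centre of its underside; z up.
- tank_seat (a point): Where the roller's middle comes to lie in the tank's forks: middle of the tank, 40 mm above the bench; x along the tank and the seated roller, z up. The forks are 6 mm thick, centred 54 mm either side along x (inner faces 51 mm off), V open upward, faces sloping 35 degrees, arms reaching 14 mm to each side in y and 3 mm above this point.
- lid: Loose lid on the tank, about 0.18 kg: steel plate 170 (x) x 144 (y) x 5 mm over a 5 mm deep grey lip (143 x 117 mm) that drops into the tank's mouth with 3.5 mm play; round black knob in the middle. Origin: centre of the lip's underside, z up out of the lid.
- lid_knob (a point): Centre of the lid's knob (30 mm in diameter, 26 mm high, on a thinner stem), 33 mm above the underside of the lip, 23 mm above the plate's top. 94 mm above the bench with the lid on the tank, 33 mm with the lid flat on the bench. Axes as the lid's.
- rest: Sloping rest: aluminium stand fixed to the bench, foot 150 (x) x 64 mm, with a bed 44 mm wide that rises 30 degrees towards +x and two blue V forks like the tank's standing square on the bed, 54 mm either side of its middle along the slope, the high one reaching about 107 mm above the bench. Origin: centre of its underside; x horizontal, z up.
- rest_seat (a point): Point midway between the rest's forks on the axis of a roller lying there: 34 mm square off the bed, 75 mm above the bench. Its frame is level: x horizontal towards the high end, z up.
- roller: Feed roller, about 0.16 kg: orange sleeve 34 mm in diameter, 90 mm long, and a steel journal 12 mm in diameter, 18 mm long at each end (126 mm in all, ends alike). Origin at its centre, x along its axis.
- roller_mid (a point): Centre of the roller, x along its axis. It starts with its journals loose in the rest's V forks, axis rising 30 degrees to the rest's high end, the sleeve bearing on the low fork about 6 mm downhill of rest_seat; only the V and its weight hold it, so a sideways push rolls it out.
- ipa_bottle: White dispenser bottle with red cap, bystander, 55 mm across, 168 mm tall; origin at the centre of its foot.
- tip_cleaner: Black cup with brass wool, bystander, 63 mm across, 44 mm high; origin at the centre of its underside.
- heat_sink: Finned metal heat sink, bystander, 40 x 40 x 23 mm; origin at the centre of its underside.

How it is judged:
By the outcome, as a careful person would: the job done as asked, in the order asked, and still so for the second after the job is handed in, with the robot touching nothing.
It also fails if it takes over 64 s, if anything falls off the work surface, if the arm or the gripper's body presses on something with over 40 N, if the wrist force passes 120 N, or if a joint passes its speed limit or range.

### The arm

A 7-joint arm with a two-finger parallel gripper is mounted at the origin on a cart in front of the work surface, level with it; the furniture and walls round the work are solid. World frame = base frame: x ahead of the robot, y to its left, z up, the work surface at z = 0. Lengths are in m, angles in rad, forces in N, time in s.
With the tool pointing down it reaches from about 0.4 to 0.9 m from the base axis. Payload 5.6 kg.
Tool frame: the origin (TCP) lies on the centre line of the jaws, within the pads' length; the fingertips stand 22 mm ahead of it and the grasp point (between the pads) lies 3 mm ahead of it; x points along the fingers, z is the direction in which the jaws open and shut, and the axes are right-handed (so a half turn about x gives the same grasp; the last joint's range is limited). The gripper opens to 92 mm and grips with 3 to 60 N. Pads are 20 mm wide; open, the fingers measure 128 mm over their backs; the gripper's body (75 mm by 189 mm) begins 69 mm behind the grasp point.
Start: joints at [-1.3, 0.468, -0.012, 1.603, 0.006, 1.071, -0.056], TCP at [0.201, 0.618, 0.237] pointing down, gripper open.
Joint ranges: [-2.53, 2.53], [-0.31, 2.02], [-1.57, 1.55], [0.28, 2.44], [-1.29, 4.43], [0.15, 1.84], [-2.92, 2.92]. Speed limits (rad/s): [2.57, 2.57, 3.14, 3.14, 3.14, 3.14, 3.14].

### API

Orientations are given as [roll, pitch, yaw] about the fixed x, y, z axes, in that order (R = Rz(yaw) Ry(pitch) Rx(roll)).
In Python, from cell import * gives the robot as it stands. Calls block until the motion is done:
- move_to(position, orientation): joint-space move of the TCP to a pose.
- servo_line(position, orientation=None, velocity=0.15, until_force=None): straight line of the TCP; orientation=None keeps the orientation; velocity is the mean speed in m/s. With until_force (N) it stops when the force on the tool has changed by that much, and returns True; else False.
- move_j(angles): joint-space move.
- set_gripper(opening): opening from 0.0 (shut) to 1.0 (fully open); the grip force is fixed at half the most; returns when the fingers have stopped.
- pause(seconds).
- solve_ik(position, orientation): joint angles nearest the present ones, or None.
- get_state(): the state.
- read_camera(name): name is "scene" or "side" or "wrist"; returns a dict with "pixels" (420x560x3 uint8, red, green, blue), "z_map" (420x560 float32, m along the optical axis (not along the pixel's ray), 0 where there is no reading), "mtx" (3x3 intrinsics, pixels), "k1" (the pictures are not rectified: a ray, as slopes to the right and down, at radius r is drawn at 1 + k1 r^2 times it, then the intrinsics apply), "camera_from_world" (4x4, takes a point from world to camera coordinates); the wrist camera has in their place "tool_from_camera" (4x4, takes a point from camera to tool coordinates, whose origin is the TCP and whose axes are the tool frame's). Camera axes: x right, y up, looking along -z (the intrinsics and any distortion apply to the point x, -y, -z); pixel columns grow to the right and rows downward; lengths in m; the calibration is good to about 2 mm. A picture is of the moment at which its call begins: read the wrist's pose just before it.
A pose or a line that the arm cannot do raises MotionError and nothing moves.
- finish_job(): hands the job in, once; it reports no verdict.
The state is a dict: "t": time; "q": joint angles; "qd": joint speeds; "joint_efforts": joint torques, N m; "ee_pos": TCP position; "eef_rot": TCP orientation; "wrist_force": force on the tool from outside, world axes, zero at the start; "ft_torque": the same for the moment, N m; "grip_width": opening from 0.0 (shut) to 1.0 (fully open).
Only numpy, scipy, OpenCV 4.12 (cv2) and the standard library are available. Lean on these libraries where they do the work, as an engineer would, in place of code of your own. Each camera call takes 0.05 s, during which the arm holds its last target.

## Working session

There is one attempt and no reset: what is moved stays moved. The work goes in short steps, each a Python script; the robot and the scene stay as the last script left them, time stands still between calls to the robot, and variables do not carry over. Pictures are saved under pics/ and viewed, and the job is handed in when it is done.

```bash
ls; mkdir -p pics
python3 - <<'E'
from cell import *
import cv2,numpy as np,pickle
s=get_state();print(s)
d={}
for n in("scene","side"):
    c=read_camera(n);d[n]=c
    cv2.imwrite(f"pics/{n}0.png",c["pixels"][:,:,::-1]);print(n,c["mtx"],c["k1"],c["camera_from_world"])
pickle.dump(d,open("c0.pkl","wb"))
E
```

```text
pics
{'t': 0.0, 'q': array([-1.29997975,  0.46834811, -0.01158674,  1.60361943,  0.00601073,
        1.07140511, -0.05629321]), 'qd': array([-8.42300574e-05,  9.38457868e-05,  2.16941891e-03,  4.02622073e-04,
        1.58037509e-03, -8.48308239e-04,  6.57664762e-04]), 'joint_efforts': array([-7.16637032e-05, -5.20579898e+01, -1.26396699e-02, -2.43742132e+01,
       -5.66488900e-02,  1.73364719e-02,  1.62196143e-04]), 'ee_pos': array([0.2005576 , 0.61771246, 0.23566092]), 'eef_rot': array([-3.0616333 ,  1.56905037, -1.80471997]), 'wrist_force': array([-1.16858306, -0.16773345,  1.08300851]), 'ft_torque': array([-0.0067059 , -0.007346  , -0.00813186]), 'grip_width': 0.9979708065288162}
scene [[392.31143647   0.         278.10952085]
 [  0.         392.31143647 209.52131647]
 [  0.           0.           1.        ]] 0.020323547584043797 [[-0.45443687  0.89075679 -0.00628197  0.24624433]
 [-0.53692175 -0.26828028  0.79983794  0.2001393 ]
 [ 0.71077575  0.36684878  0.60018315 -1.29792704]
 [ 0.          0.          0.          1.        ]]
side [[435.35357864   0.         276.70582131]
 [  0.         435.35357864 202.96496227]
 [  0.           0.           1.        ]] 0.04771848281546315 [[-9.99878303e-01  1.22596758e-02  9.64779874e-03  5.16406282e-01]
 [ 3.43822955e-04 -6.00956274e-01  7.99281827e-01 -7.56363046e-02]
 [ 1.55968413e-02  7.99187873e-01  6.00878924e-01 -1.00437729e+00]
 [ 0.00000000e+00  0.00000000e+00  0.00000000e+00  1.00000000e+00]]
```

View pics/scene0.png

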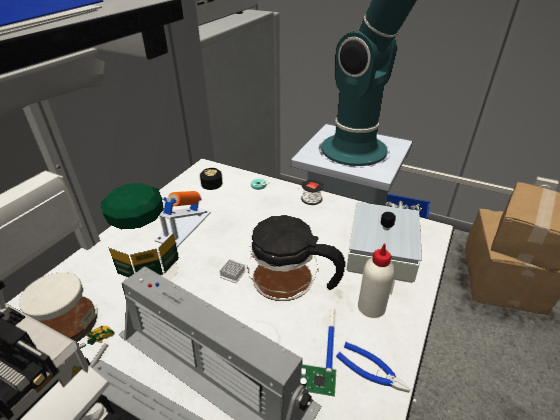

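View pics/side0.png

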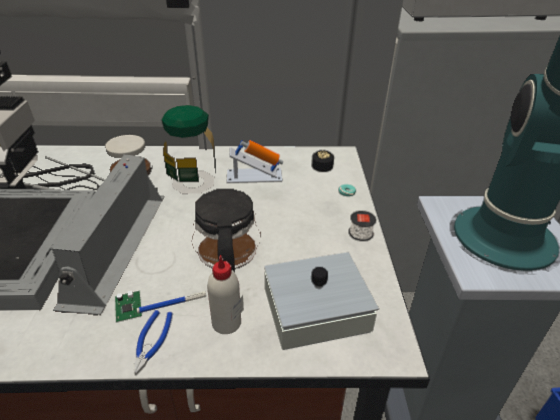

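```bash
cat > h.py <<'E'
import cv2,numpy as np,pickle
def cloud(c,T=None):
    """world points HxWx3 (nan no reading). T=world_from_camera"""
    z=c["z_map"];H,W=z.shape;m=c["mtx"]
    u,v=np.meshgrid(np.arange(W),np.arange(H))
    p=cv2.undistortPoints(np.stack([u,v],-1).reshape(-1,1,2).astype(np.float64),m,np.array([c["k1"],0,0,0.])).reshape(H,W,2)
    P=np.stack([p[...,0]*z,-p[...,1]*z,-z],-1).astype(float)
    P[z<=0]=np.nan
    if T is None: T=np.linalg.inv(c["camera_from_world"])
    return P@T[:3,:3].T+T[:3,3]
E
python3 - <<'E'
from h import *
d=pickle.load(open("c0.pkl","rb"))
# world grid x 0.1..1.3, y -0.9..0.6, 2.5mm
x0,y0,r=0.1,-0.8,0.0025
H=np.full((480,560),-1.0);C=np.zeros((480,560,3),np.uint8)
for n in d:
    P=cloud(d[n]).reshape(-1,3);col=d[n]["pixels"].reshape(-1,3)
    ok=np.isfinite(P[:,0]);P=P[ok];col=col[ok]
    i=np.round((P[:,0]-x0)/r).astype(int);j=np.round((P[:,1]-y0)/r).astype(int)
    k=(i>=0)&(i<480)&(j>=0)&(j<560)&(P[:,2]<0.5)&(P[:,2]>-.02)
    for a,b,z,c in zip(i[k],j[k],P[k,2],col[k]):
        if z>H[a,b]:H[a,b]=z;C[a,b]=c
g=C[::-1,:,::-1].copy()
def px(x,y): return int((y-y0)/r),479-int((x-x0)/r)
for x in np.arange(.2,1.3,.1):
    cv2.line(g,px(x,-.8),px(x,.6),(255,0,255),1);cv2.putText(g,f"{x:.1f}",(2,px(x,0)[1]),0,.35,(0,255,255))
for y in np.arange(-.7,.6,.1):
    cv2.line(g,px(.1,y),px(1.3,y),(255,0,255),1);cv2.putText(g,f"{y:.1f}",(px(0,y)[0],475),0,.35,(0,255,255))
cv2.imwrite("pics/top0.png",g)
P=cloud(d["scene"]);z=P[...,2]
print("table z",np.nanmedian(z[np.abs(z)<.02]))
P=cloud(d["side"]);z=P[...,2]
print("table z",np.nanmedian(z[np.abs(z)<.02]))
for n,(a,b) in dict(scene=(388,219),side=(319,275)).items():
    print(n,cloud(d[n])[b-3:b+4:3,a-3:a+4:3].reshape(-1,3).round(3))
E
```

```text
table z 0.0006403461026190937
table z 0.0003746055379629243
scene [[0.454 0.21  0.108]
 [0.45  0.216 0.107]
 [0.447 0.222 0.107]
 [0.46  0.212 0.105]
 [0.457 0.218 0.105]
 [0.456 0.224 0.106]
 [0.457 0.213 0.095]
 [0.458 0.219 0.098]
 [0.456 0.225 0.098]]
side [[0.452 0.217 0.107]
 [0.446 0.216 0.106]
 [0.441 0.217 0.107]
 [0.452 0.224 0.107]
 [0.447 0.224 0.107]
 [0.442 0.225 0.108]
 [0.452 0.227 0.103]
 [0.447 0.227 0.103]
 [0.442 0.227 0.103]]
```

View pics/top0.png

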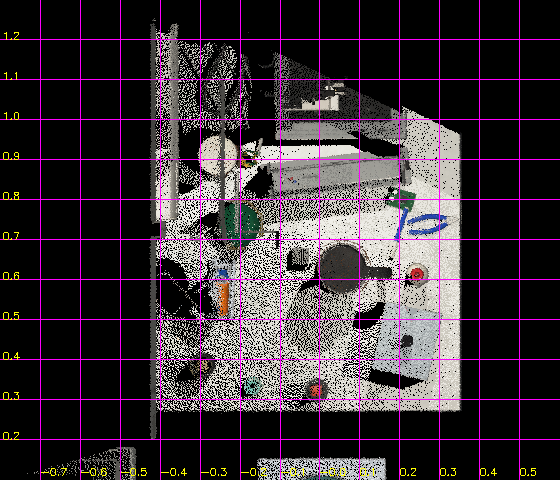

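Run:
```python
from h import *
d=pickle.load(open("c0.pkl","rb"))
for n in d:
    P=cloud(d[n]);rgb=d[n]["pixels"].astype(int);x,y,z=P[...,0],P[...,1],P[...,2]
    print("==",n)
    m=(abs(z-.071)<.003)&(abs(x-.445)<.14)&(abs(y-.215)<.11)
    (c,s,a)=cv2.minAreaRect(P[m][:,:2].astype(np.float32)*1000);print("plate",m.sum(),np.round(c,1),np.round(s,1),round(a,1),"z",np.median(z[m]))
    m=(z>.098)&(abs(x-.445)<.03)&(abs(y-.215)<.03); print("knob top",m.sum(),np.nanmean(P[m],0).round(4),P[m].min(0).round(4),P[m].max(0).round(4))
    R,G,B=rgb[...,0],rgb[...,1],rgb[...,2]
    m=(R>150)&(R-B>90)&(R-G>50)&(abs(x-.56)<.12)&(abs(y+.255)<.1)&(z>.03)
    Q=P[m];print("orange",m.sum(),Q.mean(0).round(4),Q.min(0).round(4),Q.max(0).round(4))
    # cylinder fit r=17
    from scipy.optimize import least_squares
    def f(p):
        yaw,pit,y0,z0=p;dv=np.array([np.cos(yaw)*np.cos(pit),np.sin(yaw)*np.cos(pit),np.sin(pit)])
        w=Q-[.555,y0,z0];return np.linalg.norm(np.cross(w,dv),axis=1)-.017
    r=least_squares(f,[0,.5,-.255,.075],loss="soft_l1",f_scale=.002)
    yaw,pit,y0,z0=r.x;dv=np.array([np.cos(yaw)*np.cos(pit),np.sin(yaw)*np.cos(pit),np.sin(pit)])
    t=(Q-[.555,y0,z0])@dv;lo,hi=np.percentile(t,[1,99])
    print("cyl",np.degrees(r.x[:2]).round(1),"len",hi-lo,"mid",(np.array([.555,y0,z0])+dv*(lo+hi)/2).round(4),"rms",np.sqrt(np.mean(r.fun**2)), "ends",(np.array([.555,y0,z0])+dv*lo).round(3),(np.array([.555,y0,z0])+dv*hi).round(3))
    m=(B>120)&(B-R>50)&(abs(x-.56)<.12)&(abs(y+.255)<.1)&(z>.03)
    print("blue",m.sum(),P[m].mean(0).round(4),P[m].min(0).round(4),P[m].max(0).round(4))
    for nm,bx in dict(pot=(.53,.75,-.03,.16),green=(.62,.82,-.32,-.12),bottle=(.58,.68,.2,.3),sink=(.58,.69,-.13,-.04),tip=(.33,.45,-.37,-.25),lidspot=(.36,.56,-.17,.01)).items():
        m=(x>bx[0])&(x<bx[1])&(y>bx[2])&(y<bx[3])&(z>.012);print(nm,m.sum(),*( [P[m].min(0).round(3),P[m].max(0).round(3)] if m.sum() else []))
    m=(z>.2)&(x>.0)&(x<.9)&(y>-.4)&(y<.5);print("high",m.sum());
    if m.sum():print(np.percentile(P[m],[0,5,50,95,100],axis=0).round(2))
```

```text
== scene
plate 3020 [444.4 216. ] [174.9 143.2] 12.6 z 0.07120456014750104
knob top 125 [0.4497 0.2172 0.1053] [0.4336 0.2027 0.098 ] [0.4603 0.2309 0.1105]
orange 162 [ 0.5604 -0.2408  0.0893] [ 0.5114 -0.2602  0.0604] [ 0.6003 -0.2311  0.1101]
cyl [ 0.6 29.1] len 0.0873917719716612 mid [ 0.5565 -0.2491  0.0744] rms 0.001644858575642302 ends [ 0.518 -0.249  0.053] [ 0.595 -0.249  0.096]
blue 109 [ 0.6077 -0.2462  0.0856] [ 0.5203 -0.2616  0.0302] [ 0.6243 -0.2328  0.1056]
pot 4711 [ 0.567 -0.018  0.012] [0.699 0.16  0.137]
green 7665 [ 0.62  -0.266  0.012] [ 0.82  -0.12   0.542]
bottle 1772 [0.593 0.215 0.012] [0.641 0.271 0.169]
sink 568 [ 0.637 -0.109  0.012] [ 0.69  -0.04   0.529]
tip 357 [ 0.352 -0.324  0.012] [ 0.417 -0.263  0.045]
lidspot 0
high 21171
[[ 0.   -0.4   0.2 ]
 [ 0.05 -0.39  0.21]
 [ 0.75 -0.11  0.44]
 [ 0.88  0.06  0.54]
 [ 0.9   0.12  0.54]]
== side
plate 5483 [472.8 221.9] [227.9 146. ] 12.8 z 0.07059396778419758
knob top 198 [0.4463 0.2191 0.1052] [0.432  0.2019 0.0983] [0.4603 0.2303 0.1089]
orange 188 [ 0.5482 -0.2429  0.0857] [ 0.5079 -0.2569  0.0605] [ 0.5966 -0.2337  0.1106]
cyl [ 1.6 30.6] len 0.08824267133074204 mid [ 0.5557 -0.25    0.0735] rms 0.0018066259386293254 ends [ 0.518 -0.251  0.051] [ 0.594 -0.249  0.096]
blue 10 [ 0.5981 -0.2433  0.0792] [ 0.5264 -0.2551  0.0301] [ 0.6208 -0.2369  0.098 ]
pot 3617 [ 0.553 -0.005  0.012] [0.697 0.16  0.138]
green 3546 [ 0.62  -0.319  0.012] [ 0.82  -0.12   0.469]
bottle 1927 [0.58  0.224 0.012] [0.639 0.272 0.167]
sink 50 [ 0.68  -0.125  0.46 ] [ 0.69  -0.106  0.473]
tip 373 [ 0.356 -0.329  0.012] [ 0.417 -0.263  0.048]
lidspot 0
high 9520
[[ 0.   -0.4   0.2 ]
 [ 0.02 -0.39  0.21]
 [ 0.07 -0.01  0.31]
 [ 0.86  0.06  0.44]
 [ 0.9   0.07  0.47]]
```

```bash
python3 - <<'E'
from h import *
d=pickle.load(open("c0.pkl","rb"))
for n in d:
    P=cloud(d[n]).reshape(-1,3);P=P[np.isfinite(P[:,0])]
    m=(P[:,2]>.16)&(P[:,0]>.25)&(P[:,0]<1.0)&(P[:,1]>-.41)&(P[:,1]<.5);Q=P[m]
    b,cn=np.unique(np.floor(Q[:,:2]*20)/20,axis=0,return_counts=True)
    for (bx,by),k in zip(b,cn):
        if k<4: continue
        q=Q[(np.floor(Q[:,:2]*20)/20==[bx,by]).all(1)];print(n,bx.round(2),by.round(2),k,q[:,2].min().round(3),q[:,2].max().round(3))
E
cat >> h.py <<'E'
from scipy.spatial.transform import Rotation as Ro
import warnings;warnings.filterwarnings("ignore")
def rpy(jaw,app=(0,0,-1)):
    x=np.array(app,float);x/=np.linalg.norm(x);z=np.array(jaw,float);z-=x*(z@x);z/=np.linalg.norm(z)
    return Ro.from_matrix(np.c_[x,np.cross(z,x),z]).as_euler("xyz")
E
python3 - <<'E'
from cell import *
from h import *
for nm,p,yaw,app in [("knob up",[.446,.2165,.2],12.6+90,(0,0,-1)),("lid",[.465,-.095,.2],90,(0,0,-1)),("roller",[.556,-.25,.075],91,(.5,0,-.866)),("tank",[.446,.2165,.06],102.6,(0,0,-1))]:
    for o in (0,180,-90,90):
        a=np.radians(yaw+o);print(nm,o,np.round(solve_ik(p,rpy((np.cos(a),np.sin(a),0),app)),2) if solve_ik(p,rpy((np.cos(a),np.sin(a),0),app)) is not None else None)
E
```

```text
scene 0.6 0.2 15 0.161 0.169
scene 0.65 -0.25 122 0.205 0.444
scene 0.65 -0.2 40 0.193 0.207
scene 0.65 -0.15 257 0.459 0.53
scene 0.65 -0.1 365 0.503 0.53
scene 0.7 -0.45 207 0.207 0.344
scene 0.7 -0.4 1820 0.16 0.351
scene 0.7 -0.3 24 0.199 0.401
scene 0.7 -0.25 1370 0.204 0.467
scene 0.7 -0.2 941 0.167 0.53
scene 0.7 -0.15 1024 0.459 0.53
scene 0.7 -0.1 727 0.503 0.53
scene 0.75 -0.45 75 0.21 0.214
scene 0.75 -0.4 886 0.16 0.214
scene 0.75 -0.3 42 0.197 0.405
scene 0.75 -0.25 1528 0.167 0.465
scene 0.75 -0.2 738 0.166 0.529
scene 0.75 -0.15 269 0.529 0.541
scene 0.75 -0.1 985 0.503 0.541
scene 0.8 -0.45 80 0.211 0.213
scene 0.8 -0.4 1050 0.16 0.214
scene 0.8 -0.3 17 0.4 0.405
scene 0.8 -0.25 1335 0.404 0.541
scene 0.8 -0.2 237 0.54 0.542
scene 0.8 -0.15 586 0.529 0.542
scene 0.8 -0.1 1446 0.503 0.541
scene 0.85 -0.4 787 0.16 0.214
scene 0.85 -0.3 7 0.4 0.403
scene 0.85 -0.25 423 0.403 0.466
scene 0.85 -0.2 54 0.54 0.541
scene 0.85 -0.15 504 0.529 0.541
scene 0.85 -0.1 2008 0.503 0.541
scene 0.9 -0.4 6 0.16 0.166
scene 0.9 -0.15 11 0.529 0.54
scene 0.9 -0.1 1097 0.504 0.541
side 0.
[... 1168 characters left out ...]
3  0.88 -0.17]
knob up 90 [-0.36  0.27 -0.19  2.    0.06  0.88  2.78]
lid 0 [-0.43  0.24  0.65  2.09 -0.19  0.87  1.9 ]
lid 180 [-0.72  0.32  1.02  2.1  -0.34  0.9  -1.08]
lid -90 [-0.55  0.26  0.8   2.09 -0.24  0.88  0.38]
lid 90 [-0.92  0.53  1.37  2.11 -0.62  1.01 -2.36]
roller 0 [ 1.21  0.74 -0.9   2.11  1.44  0.28  0.8 ]
roller 180 [ 1.21  0.74 -0.9   2.11  1.44  0.28 -2.34]
roller -90 [ 1.21  0.74 -0.9   2.11  1.44  0.28 -0.76]
roller 90 [ 1.21  0.74 -0.9   2.11  1.44  0.28  2.38]
tank 0 [-0.55  0.48  0.04  2.1  -0.04  0.56  1.3 ]
tank 180 [-0.92  0.52  0.5   2.12 -0.44  0.6  -1.47]
tank -90 [-0.78  0.5   0.32  2.11 -0.28  0.57 -0.04]
tank 90 [-0.28  0.51 -0.29  2.08  0.25  0.59  2.61]
```

Run:
```python
from cell import *
from h import *
a=np.radians(102.6);o=rpy((np.cos(a),np.sin(a),0))
k=[.446,.2165]
move_to(k+[.18],o);print(get_state()["t"],get_state()["wrist_force"])
servo_line(k+[.100],o,velocity=.1)
set_gripper(0.0);s=get_state();print(s["t"],s["grip_width"]*.092,s["wrist_force"],s["ee_pos"])
servo_line(k+[.13],o,velocity=.08)
servo_line(k+[.24],o,velocity=.2)
s=get_state();print(s["t"],s["wrist_force"],s["grip_width"],s["q"].round(2))
c=read_camera("side");cv2.imwrite("pics/side1.png",c["pixels"][:,:,::-1])
pickle.dump(c,open("c1.pkl","wb"))
```

```text
1.8333 [-0.5988552   0.36116673  0.1819782 ]
3.7583 0.029301677787061487 [-0.09048937 -1.35470465  0.64174418] [0.44600917 0.21623471 0.09996107]
4.9833 [-0.20691944 -0.39506242 -2.94675753] 0.31456706457507194 [-0.61  0.2   0.11  1.98 -0.03  0.97  1.3 ]
```

View pics/side1.png

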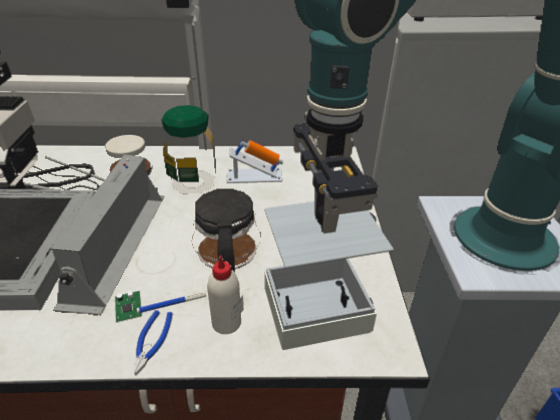

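Lid held level at the jaws (around 330,225); the open tank shows its two forks at about (289,305) and (343,293). Next, set it down.

Run:
```python
from cell import *
from h import *
o=rpy((0,1,0));k=[.465,-.095]
move_to(k+[.2],o)
print(get_state()["t"],get_state()["wrist_force"])
servo_line(k+[.055],o,velocity=.15)
r=servo_line(k+[.033],o,velocity=.02,until_force=3)
s=get_state();print(r,s["t"],s["ee_pos"],s["wrist_force"])
set_gripper(0.6)
servo_line(k+[.06],o,velocity=.1);servo_line(k+[.22],o,velocity=.25)
s=get_state();print(s["t"],s["ee_pos"],s["wrist_force"],s["q"].round(2))
d={}
for n in("side","scene"):
    d[n]=c=read_camera(n);cv2.imwrite(f"pics/{n}2.png",c["pixels"][:,:,::-1])
pickle.dump(d,open("c2.pkl","wb"))
for n in d:
    P=cloud(d[n]);x,y,z=P[...,0],P[...,1],P[...,2];rgb=d[n]["pixels"].astype(int).sum(-1)
    m=(abs(z-.010)<.005)&(abs(x-.465)<.12)&(abs(y+.095)<.11);print(n,"lid z",np.median(z[m]),cv2.minAreaRect(P[m][:,:2].astype(np.float32)*1000))
    m=(abs(z-.066)<.004)&(abs(x-.445)<.14)&(abs(y-.215)<.11);print("rim",m.sum(),cv2.minAreaRect(P[m][:,:2].astype(np.float32)*1000))
    m=(rgb<150)&(abs(x-.445)<.075)&(abs(y-.215)<.04)&(z>.015)&(z<.05)
    Q=P[m];
    for s_ in(-1,1):
        q=Q[(Q[:,0]-.445)*s_>0.02]; print("fork",len(q),q.mean(0).round(4) if len(q) else "",q[:,2].max() if len(q) else "")
```

```text
6.2333 [-0.03502833  0.08074245 -1.80746166]
True 8.1333 [ 0.46491792 -0.0949723   0.03890187] [-0.91677467 -0.16757863  5.9433327 ]
9.85 [ 0.46413051 -0.09476344  0.2187797 ] [-0.68211729  0.64188362  0.17243643] [-0.21  0.19  0.38  2.06 -0.09  0.91  1.79]
side lid z 0.010859365018706935 ((464.4110107421875, -85.49746704101562), (245.99903869628906, 188.40234375), 2.398367404937744)
rim 986 ((475.18585205078125, 222.85311889648438), (223.4840545654297, 137.79708862304688), 13.480238914489746)
fork 68 [0.3946 0.2061 0.0302] 0.044276650144747465
fork 54 [0.4986 0.2315 0.0313] 0.041608208352417075
scene lid z 0.01016412005038797 ((447.9012451171875, -90.98497772216797), (205.32949829101562, 190.89039611816406), 0.1139625683426857)
rim 563 ((445.9942626953125, 215.27304077148438), (166.0894775390625, 135.4447479248047), 12.900599479675293)
fork 88 [0.3946 0.2032 0.0298] 0.043017452611846974
fork 0
```

View pics/side2.png

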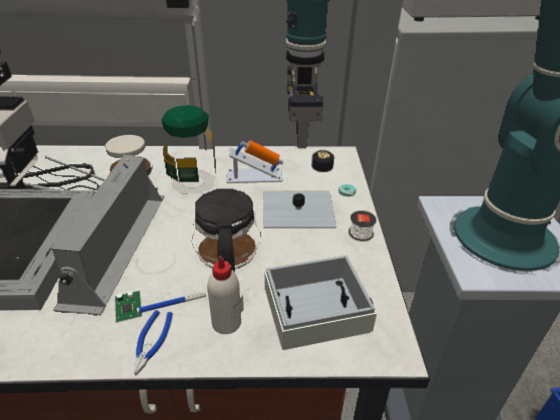

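Lid lies flat with plate corners about (263,191)–(335,227), knob up, clear of everything. Now the roller pre-grasp.

Run:
```python
from cell import *
from h import *
mid=np.array([.556,-.2495,.074])
for tilt in (30,25,20):
    for sg in (1,-1):
        t=np.radians(tilt);y=np.radians(1.1);app=np.array([np.sin(t)*np.cos(y),np.sin(t)*np.sin(y),-np.cos(t)])
        o=rpy((-np.sin(y)*sg,np.cos(y)*sg,0),app)
        for off in (.1,0.003):
            q=solve_ik(mid-app*off,o);print(tilt,sg,off,None if q is None else q.round(2))
```

```text
30 1 0.1 [ 0.75  0.3  -0.23  2.19 -0.8   0.28  2.87]
30 1 0.003 [ 1.22  0.74 -0.91  2.11  1.4   0.27  0.85]
30 -1 0.1 [-0.05  0.34  0.7   2.24 -1.28  0.52  0.14]
30 -1 0.003 [ 1.22  0.74 -0.91  2.11  1.4   0.27 -2.29]
25 1 0.1 [ 0.37  0.29  0.17  2.15 -0.72  0.41  2.73]
25 1 0.003 [ 0.65  0.52 -0.22  2.09 -0.54  0.18  2.59]
25 -1 0.1 [-0.18  0.37  0.83  2.18 -1.08  0.58 -0.09]
25 -1 0.003 [ 0.3   0.51  0.2   2.11 -1.16  0.32 -0.01]
20 1 0.1 [ 0.24  0.32  0.28  2.08 -0.54  0.5   2.53]
20 1 0.003 [ 0.43  0.51  0.01  2.05 -0.55  0.31  2.53]
20 -1 0.1 [-0.24  0.41  0.88  2.11 -0.92  0.65 -0.28]
20 -1 0.003 [-0.13  0.62  0.73  2.08 -1.23  0.59 -0.04]
```

```bash
cat >> h.py <<'E'
def axes(yawdeg,tiltdeg):
    t=np.radians(tiltdeg);y=np.radians(yawdeg);app=np.array([np.sin(t)*np.cos(y),np.sin(t)*np.sin(y),-np.cos(t)])
    return app,rpy((-np.sin(y),np.cos(y),0),app)
def T_tool(s):
    T=np.eye(4);T[:3,:3]=Ro.from_euler("xyz",s["eef_rot"]).as_matrix();T[:3,3]=s["ee_pos"];return T
E
python3 - <<'E'
from cell import *
from h import *
from scipy.optimize import least_squares
mid=np.array([.556,-.2495,.074]);app,o=axes(1.1,20)
move_to(mid-app*.12,o);set_gripper(.8);pause(.2)
s=get_state();c=read_camera("wrist");print(s["t"],s["ee_pos"],s["q"].round(2))
cv2.imwrite("pics/wrist3.png",c["pixels"][:,:,::-1]);print(c["tool_from_camera"].round(3))
pickle.dump((s,c),open("c3.pkl","wb"))
P=cloud(c,T_tool(s)@c["tool_from_camera"]);rgb=c["pixels"].astype(int);R,G,B=rgb[...,0],rgb[...,1],rgb[...,2]
m=(R>130)&(R-B>80)&(R-G>45)&(abs(P[...,0]-.556)<.08)&(abs(P[...,1]+.25)<.06);Q=P[m]
print(m.sum(),Q.min(0),Q.max(0))
f=lambda p:np.linalg.norm(np.cross(Q-[.556,p[2],p[3]],[np.cos(p[0])*np.cos(p[1]),np.sin(p[0])*np.cos(p[1]),np.sin(p[1])]),axis=1)-.017
r=least_squares(f,[0,.5,-.25,.074],loss="soft_l1",f_scale=.002);p=r.x
dv=np.array([np.cos(p[0])*np.cos(p[1]),np.sin(p[0])*np.cos(p[1]),np.sin(p[1])]);b=np.array([.556,p[2],p[3]])
t=(Q-b)@dv;lo,hi=np.percentile(t,[.5,99.5]);print(np.degrees(p[:2]),hi-lo,b+dv*(lo+hi)/2,np.std(r.fun))
E
```

```text
11.325 [ 0.51501057 -0.25019929  0.18683167] [ 0.2   0.28  0.33  2.09 -0.52  0.54  2.51]
[[-0.     0.243 -0.97  -0.149]
 [ 0.     0.97   0.243  0.068]
 [ 1.    -0.    -0.     0.001]
 [ 0.     0.     0.     1.   ]]
3749 [ 0.505663   -0.26728228  0.05803418] [ 0.58737075 -0.23545914  0.11031476]
[ 3.04847122 30.0280447 ] 0.08774324316873008 [ 0.552744   -0.25007191  0.07311778] 0.0006105408589198965
```

View pics/wrist3.png

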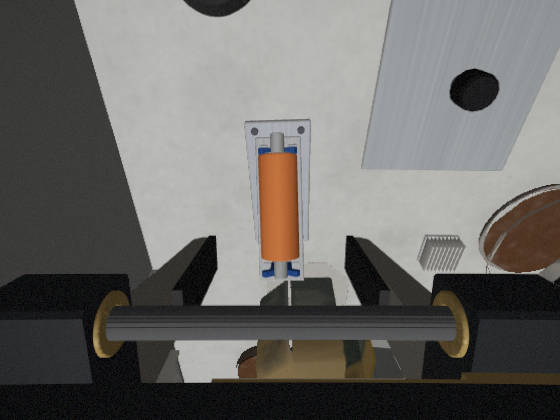

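Roller is centred between the open jaws (sleeve about 259–298 px columns, rows 152–262); wrist fit gives the right length and 30.0° slope. Grasp and lift.

Run:
```python
from cell import *
from h import *
mid=np.array([.553,-.250,.0735]);app,o=axes(2.2,20)
servo_line(mid-app*.05,o,velocity=.12)
print(get_state()["wrist_force"])
servo_line(mid-app*.003,o,velocity=.05)
s=get_state();print(s["t"],s["ee_pos"]+app*.003,s["wrist_force"],s["q"].round(2))
set_gripper(0);s=get_state();print(s["t"],s["grip_width"]*92,s["wrist_force"])
servo_line(mid-app*.03,o,velocity=.04)
servo_line(mid-app*.10,o,velocity=.12)
s=get_state();print(s["t"],s["grip_width"]*92,s["wrist_force"],s["q"].round(2))
c=read_camera("side");cv2.imwrite("pics/side4.png",c["pixels"][:,:,::-1])
s=get_state();c=read_camera("wrist");cv2.imwrite("pics/wrist4.png",c["pixels"][:,:,::-1])
pickle.dump((s,c),open("c4.pkl","wb"))
```

```text
[ 0.16066896 -0.14150788  0.1543721 ]
13.2 [ 0.55308337 -0.2501407   0.07376288] [-0.17092268 -0.29041174  0.12604849] [ 0.33  0.51  0.15  2.06 -0.74  0.35  2.73]
13.8833 33.313180187039855 [ 0.07234579 -2.37595881 -0.3438044 ]
15.4417 33.35460506001321 [-0.39635062 -0.16519759 -1.60822594] [ 0.22  0.32  0.31  2.09 -0.57  0.51  2.58]
```

View pics/side4.png

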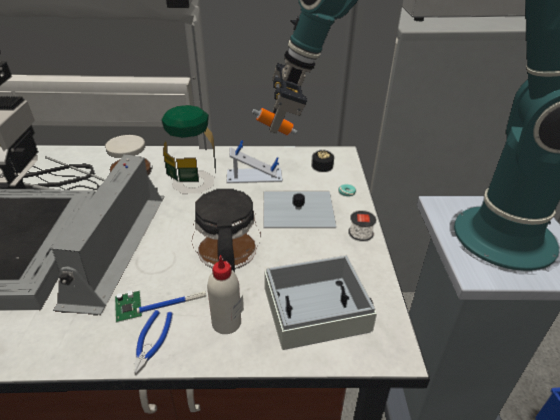

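View pics/wrist4.png

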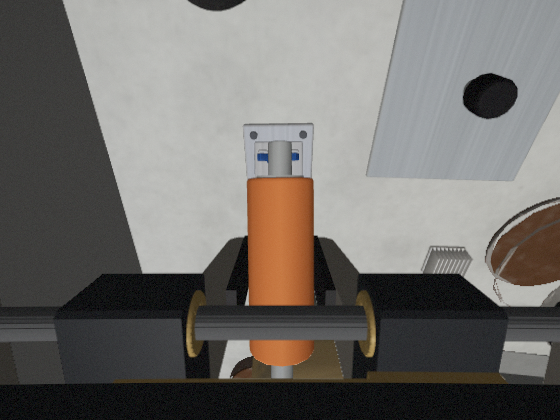

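Roller held, still sloping, forks empty. Measure how it lies in the hand (tool frame).

```bash
cat >> h.py <<'E'
from scipy.optimize import least_squares
def inhand(c):
    P=cloud(c,c["tool_from_camera"]);rgb=c["pixels"].astype(int);R,G,B=rgb[...,0],rgb[...,1],rgb[...,2]
    m=(R>130)&(R-B>80)&(R-G>45)&(abs(P[...,0])<.06)&(abs(P[...,2])<.03)&(abs(P[...,1])<.08);Q=P[m]
    dirv=lambda p:np.array([np.sin(p[0]),np.cos(p[0])*np.cos(p[1]),np.sin(p[1])])
    f=lambda p:np.linalg.norm(np.cross(Q-[p[2],0,p[3]],dirv(p)/np.linalg.norm(dirv(p))),axis=1)-.017
    best=min((least_squares(f,[a,0,.003,0],loss="soft_l1",f_scale=.002) for a in(-.2,0.,.2)),key=lambda r:r.cost);p=best.x
    d=dirv(p);d/=np.linalg.norm(d);t=(Q-[p[2],0,p[3]])@d;lo,hi=np.percentile(t,[.3,99.7])
    return d,np.array([p[2],0,p[3]]),lo,hi,np.std(best.fun),Q
E
python3 - <<'E'
from h import *
s,c=pickle.load(open("c4.pkl","rb"))
d,b,lo,hi,sd,Q=inhand(c);print(len(Q),d.round(4),b.round(4),lo,hi,sd)
print("tilt deg",np.degrees(np.arcsin(d[0])))
T=T_tool(s);print("axis world",(T[:3,:3]@d).round(4),"y tool",T[:3,1].round(3),"mid world",(T@np.r_[b+d*(lo+hi)/2,1])[:3])
E
```

```text
9152 [ 0.1736  0.9848 -0.0097] [0.0034 0.     0.0011] -0.04383412589584783 0.04456425673857148 0.0005437861665515686
tilt deg 9.998597162466602
axis world [-0.8655 -0.043  -0.4991] y tool [-0.939 -0.036 -0.341] mid world [ 0.51944501 -0.24968451  0.16334871]
```

Run:
```python
from cell import *
from h import *
s=get_state();app,o=axes(2.2,20)
servo_line(np.array(s["ee_pos"])+[-.03,0,.09],o,velocity=.2)
app,o=axes(13.2,-10);R=Ro.from_euler("xyz",o).as_matrix()
seat=np.array([.446,.216,.040]);b=np.array([.0034,.0003,.0011])
print(solve_ik(seat-R@b,o))
move_to(seat+[0,0,.17]-R@b,o);pause(.2)
s=get_state();c=read_camera("wrist");cv2.imwrite("pics/wrist5.png",c["pixels"][:,:,::-1]);e=read_camera("side");cv2.imwrite("pics/side5.png",e["pixels"][:,:,::-1])
pickle.dump((s,c),open("c5.pkl","wb"))
print(s["t"],s["q"].round(2),s["wrist_force"],s["grip_width"]*92,s["ee_pos"])
d,bb,lo,hi,sd,Q=inhand(c);T=T_tool(s);print("axis",(T[:3,:3]@d).round(4),"yaw",np.degrees(np.arctan2(*(T[:3,:3]@d)[1::-1])),"mid",(T@np.r_[bb+d*(lo+hi)/2,1])[:3].round(4))
P=cloud(c,T@c["tool_from_camera"]);x,y,z=P[...,0],P[...,1],P[...,2]
m=(abs(z-.066)<.003)&(abs(x-.445)<.14)&(abs(y-.215)<.12);print("rim",m.sum(),cv2.minAreaRect(P[m][:,:2].astype(np.float32)*1000))
```

```text
[-0.46125555  0.58434013 -0.03417831  1.97177602 -0.03790733  0.75479889
  1.33963366]
18.075 [-0.49  0.33  0.01  1.88 -0.05  1.1   1.34] [-0.27478751 -0.83144087 -2.15930407] 33.30720276736411 [0.44753169 0.21425587 0.21344024]
axis [-9.714e-01 -2.373e-01  2.000e-04] yaw -166.2746260590585 mid [0.4461 0.2151 0.2099]
rim 2207 ((474.0191650390625, 220.28614807128906), (223.3347930908203, 136.04710388183594), 12.55438232421875)
```

View pics/wrist5.png

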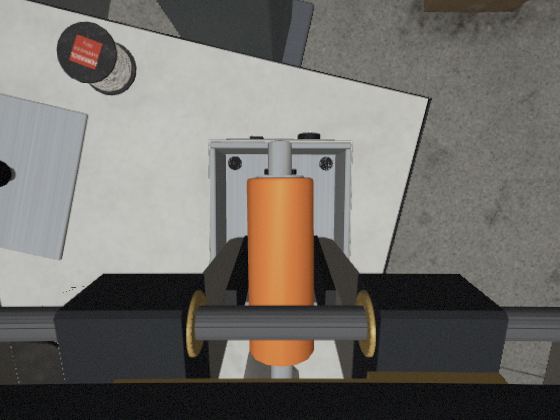

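View pics/side5.png

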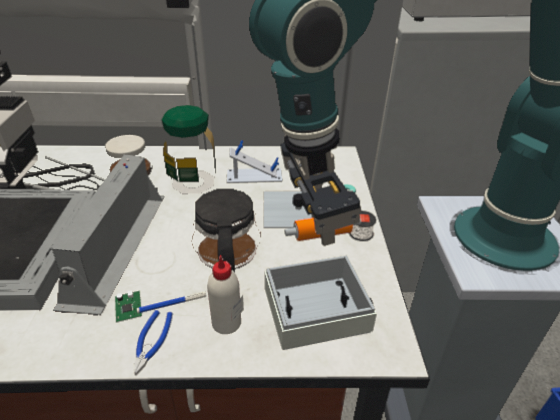

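Run:
```python
from h import *
s,c=pickle.load(open("c5.pkl","rb"));P=cloud(c,T_tool(s)@c["tool_from_camera"]);x,y,z=P[...,0],P[...,1],P[...,2]
d2=pickle.load(open("c2.pkl","rb"));P1=cloud(d2["side"]);P2=cloud(d2["scene"])
for nm,P in(("wrist",P),("side",P1),("scene",P2)):
  for a in(12.5,13.2):
    t=np.radians(a);D=P-[.446,.216,0];u=D[...,0]*np.cos(t)+D[...,1]*np.sin(t);v=-D[...,0]*np.sin(t)+D[...,1]*np.cos(t)
    m=(abs(P[...,2]-.066)<.0025)&(abs(u)<.1)&(abs(v)<.08)
    e=m&(u<-.07)&(abs(v)<.055);l=m&(v>.055)&(abs(u)<.07);r=m&(v<-.055)&(abs(u)<.07);f=m&(u>.07)&(abs(v)<.055)
    o=[nm,a]
    for k,w,q in(("-u",e,u),("+u",f,u),("+v",l,v),("-v",r,v)):
        o+=[k,w.sum()]+([np.percentile(q[w],[3,50,97]).round(4)] if w.sum()>3 else [])
    if l.sum()>5: o+=["slope+v",np.degrees(np.polyfit(u[l],v[l],1)[0]).round(2)]
    if r.sum()>5: o+=["slope-v",np.degrees(np.polyfit(u[r],v[r],1)[0]).round(2)]
    if e.sum()>5: o+=["slope-u",np.degrees(np.polyfit(v[e],u[e],1)[0]).round(2)]
    print(*o)
```

```text
wrist 12.5 -u 595 [-0.083  -0.0799 -0.0773] +u 35 [0.0724 0.0744 0.0768] +v 631 [0.0599 0.0625 0.0655] -v 653 [-0.0695 -0.0664 -0.0638] slope+v 0.38 slope-v 0.18 slope-u -0.28
wrist 13.2 -u 594 [-0.0826 -0.0797 -0.0769] +u 35 [0.072  0.0743 0.0764] +v 632 [0.0601 0.0627 0.0658] -v 647 [-0.0694 -0.0663 -0.0636] slope+v -0.31 slope-v -0.52 slope-u 0.39
side 12.5 -u 152 [-0.0815 -0.0776 -0.0743] +u 155 [0.075  0.0779 0.0808] +v 255 [0.0606 0.0641 0.067 ] -v 165 [-0.0689 -0.0653 -0.0622] slope+v 0.0 slope-v 0.31 slope-u -1.32
side 13.2 -u 150 [-0.0809 -0.0776 -0.0744] +u 155 [0.0752 0.0781 0.081 ] +v 257 [0.0604 0.0641 0.0672] -v 166 [-0.0688 -0.0653 -0.062 ] slope+v -0.7 slope-v -0.33 slope-u -0.71
scene 12.5 -u 98 [-0.0815 -0.077  -0.0741] +u 105 [0.0748 0.0784 0.0817] +v 118 [0.061  0.0633 0.0666] -v 102 [-0.068  -0.0653 -0.0625] slope+v 0.21 slope-v 0.2 slope-u 0.48
scene 13.2 -u 96 [-0.0818 -0.077  -0.0741] +u 104 [0.0746 0.0785 0.082 ] +v 118 [0.0606 0.0635 0.0663] -v 104 [-0.0683 -0.0653 -0.0624] slope+v -0.49 slope-v -0.57 slope-u 1.22
```

Run:
```python
from cell import *
from h import *
app,o=axes(12.5,-10);R=Ro.from_euler("xyz",o).as_matrix()
seat=np.array([.4464,.2154,.040]);tc=seat-R@np.array([.0034,.0003,.0011])
servo_line(tc+[0,0,.05],o,velocity=.12)
r=servo_line(tc+[0,0,.012],o,velocity=.05,until_force=6);print("early",r,get_state()["wrist_force"],get_state()["ee_pos"][2]-tc[2])
if not r:
    r=servo_line(tc-[0,0,.003],o,velocity=.012,until_force=2.5)
s=get_state();print(r,s["t"],s["ee_pos"]-tc,s["wrist_force"],s["grip_width"]*92)
c=read_camera("side");cv2.imwrite("pics/side6.png",c["pixels"][:,:,::-1]);c=read_camera("scene");cv2.imwrite("pics/scene6.png",c["pixels"][:,:,::-1])
```

```text
early False [-0.73965781  0.06788834 -1.2851776 ] 0.012114402495268926
True 21.0917 [-3.26627054e-05 -3.25284736e-05  1.37202699e-03] [-0.07162367 -0.23685477  4.58723924] 32.96015256260676
```

View pics/side6.png

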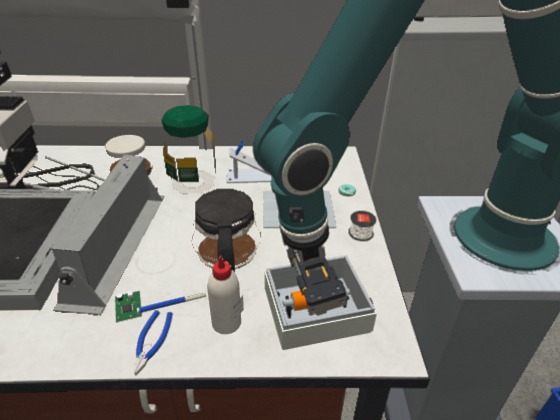

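Run:
```python
from cell import *
from h import *
s=get_state();print(s["wrist_force"],s["ft_torque"],s["ee_pos"])
p=np.array(s["ee_pos"]);o=axes(12.5,-10)[1]
r=servo_line(p-[0,0,.0015],o,velocity=.008,until_force=5)
s=get_state();print(r,s["t"],np.array(s["ee_pos"])-p,s["wrist_force"],s["ft_torque"])
c=read_camera("wrist");d,bb,lo,hi,sd,Q=inhand(c);T=T_tool(s);print("axis",(T[:3,:3]@d).round(4),"mid",(T@np.r_[bb+d*(lo+hi)/2,1])[:3].round(4))
```

```text
[0.71522326 0.82000426 4.94490925] [ 0.03091379 -0.04140772 -0.04708758] [0.44743285 0.21449384 0.04461984]
True 21.4 [ 3.27584050e-05  2.77068203e-05 -5.47627007e-06] [-0.85390397 -0.34273546  7.18254103] [-0.0357222   0.18799401  0.05147718]
axis [-0.9742 -0.2257 -0.0033] mid [0.4461 0.2154 0.0411]
```

Run:
```python
from cell import *
from h import *
app,o=axes(12.5,-10)
set_gripper(.55);pause(.3)
s=get_state();print(s["t"],s["wrist_force"],s["grip_width"]*92)
p=np.array(s["ee_pos"])
servo_line(p-app*.05,o,velocity=.06)
servo_line(p-app*.05+[0,0,.12],o,velocity=.2)
s=get_state();c=read_camera("wrist");T=T_tool(s);print(s["t"])
cv2.imwrite("pics/wrist7.png",c["pixels"][:,:,::-1])
move_to([.33,.40,.30],o);pause(.3)
d={}
for n in("scene","side"):
    d[n]=e=read_camera(n);cv2.imwrite(f"pics/{n}7.png",e["pixels"][:,:,::-1])
pickle.dump((s,c,d),open("c7.pkl","wb"));print(get_state()["t"])
for nm,P,e in [("wrist",cloud(c,T@c["tool_from_camera"]),c)]+[(n,cloud(d[n]),d[n]) for n in d]:
    rgb=e["pixels"].astype(int);R,G,B=rgb[...,0],rgb[...,1],rgb[...,2]
    m=(R>130)&(R-B>80)&(R-G>45)&(abs(P[...,0]-.446)<.08)&(abs(P[...,1]-.215)<.06);Q=P[m]
    f=lambda p:np.linalg.norm(np.cross(Q-[.446,p[2],p[3]],[np.cos(p[0])*np.cos(p[1]),np.sin(p[0])*np.cos(p[1]),np.sin(p[1])]),axis=1)-.017
    p=least_squares(f,[.2,0,.215,.04],loss="soft_l1",f_scale=.002).x
    dv=np.array([np.cos(p[0])*np.cos(p[1]),np.sin(p[0])*np.cos(p[1]),np.sin(p[1])]);b=np.array([.446,p[2],p[3]])
    t=(Q-b)@dv;lo,hi=np.percentile(t,[.5,99.5]);print(nm,len(Q),np.degrees(p[:2]).round(1),(hi-lo).round(4),(b+dv*(lo+hi)/2).round(4))
```

```text
22.2 [-0.4226349  -0.36019418  0.50704003] 50.913465652448835
23.9333
25.3333
wrist 2681 [13.  0.] 0.088 [0.4463 0.2142 0.0406]
scene 398 [12.8 -0.2] 0.107 [0.4396 0.2141 0.0399]
side 741 [13.3 -0. ] 0.0939 [0.4454 0.2138 0.0394]
```

View pics/wrist7.png

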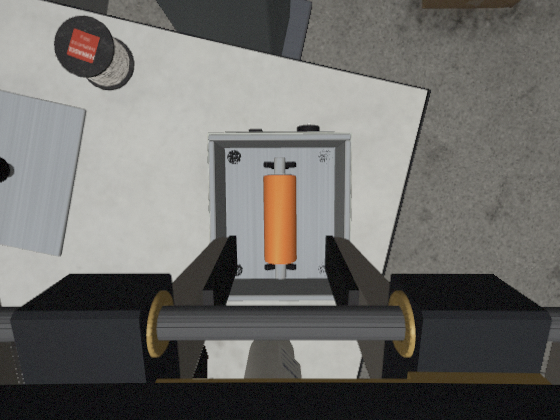

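View pics/side7.png

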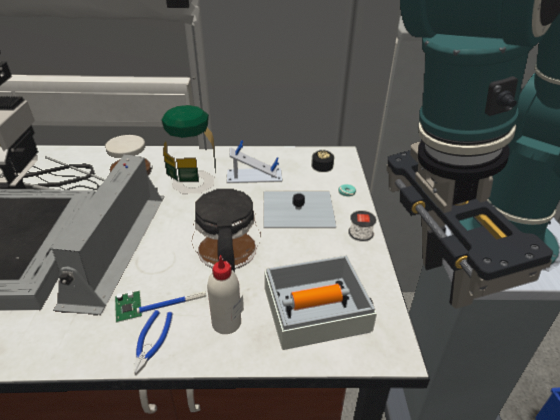

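View pics/scene7.png

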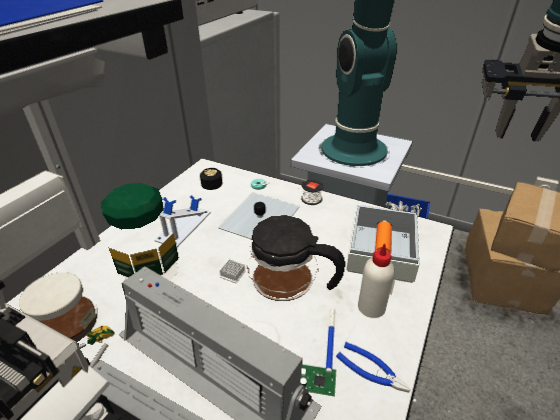

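The roller sits level in both forks. In the wrist view the sleeve is at (264–297, 175–263) with the journals on the forks. The lid is flat and the bystanders haven't moved.

Run:
```python
from cell import *
print(get_state()["t"],finish_job())
```

```text
the job is handed in; nothing more can be done
25.3333 None
```

The job is done and handed in at 25.3 s of the 64 s allowed.

**Lid:** I lifted it off by the knob and lowered it until I felt contact with the bench. It lies flat and knob up at about (0.465, -0.095), clear of everything.

**Roller:** I gripped it at mid-sleeve in the rest and lifted it out held by the jaws. I levelled it over the tank, lowered it into the V forks until I felt contact, and only then let go.

**Last checks:**
- **Roller position:** the three cameras put the roller's slope at 0 ± 0.2°, its yaw at about 13° (tank about 12.8°) and its centre height at 39.4–40.6 mm (40 mm expected). Its journals are on both forks.
- **Other things:** in the final pictures the bottle, tip cleaner and heat sink look unmoved and the arm is clear. I did not re-measure their positions.
- **Forces:** the highest wrist force I read was about 7 N.

**Where readings disagreed:**
- Contact in the tank came about 1.4 mm higher than I had predicted. The reading was stiff with almost no sideways force, so I took the roller as seated, and the pictures after release agreed.
- The scene camera's estimate along the roller was about 6 mm off the others. It also read the sleeve as 107 mm long instead of 90 mm, probably because the red bottle cap in front of the roller was counted in the colour mask.

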